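# Do up the loose wing nut of a flower press

## Robot

A 7-joint arm with a two-finger parallel gripper is mounted at the origin on the work surface. World frame = base frame: x ahead of the robot, y to its left, z up, the work surface at z = 0. Lengths are in mm, angles in rad, forces in N, time in s.
With the tool pointing down it reaches from about 425 to 875 mm from the base axis. Payload 4.7 kg.
Tool frame: the origin (TCP) lies midway between the tips of the shut fingers; the grasp point (between the pads) lies robot.pinch_z behind it (robot.pinch_z is the distance from the TCP to the grasp point, in mm); z points along the fingers, y is the line along which they close (so a half turn about z gives the same grasp; the last joint's range is limited). The gripper opens to 85 mm and grips with 20 to 120 N. Pads are 22 mm wide; open, the fingers measure 114 mm over their backs; the gripper's body (76 mm by 85 mm) begins 54 mm behind the grasp point. The pads swing forward as they close: fully open they stand 13 mm farther back than shut.
Start: joints at [-1.191, 0.321, -0.07, 1.45, 0.023, 1.371, -0.057], TCP at [232.53, 607.004, 231.349] pointing down, gripper open.
Joint ranges: [-2.86, 2.86], [-0.3, 2.09], [-1.38, 1.24], [0.06, 2.45], [-1.56, 4.7], [0.09, 2.05], [-2.69, 2.69]. Speed limits (rad/s): [2.57, 2.57, 3.14, 3.14, 3.14, 3.14, 3.14].

## Interface

Orientations are given as [roll, pitch, yaw] about the fixed x, y, z axes, in that order (R = Rz(yaw) Ry(pitch) Rx(roll)).
In Python, from cell import robot gives the robot as it stands.
- The arm moves only by the shell command python3 -m pendant 'ROWS' [OPENING] [FORCE]. ROWS is JSON, a list of rows, each a list of 6 numbers: the shift along the tool's x, y, z as a fraction of full scale, then the turn, a rotation vector about the tool's x, y, z as a fraction of full scale. A call has 1 to 5 rows; each row is the pose to reach, as a shift and turn from the pose commanded when the call began, along the tool's axes at that moment; what a row does not reach only later rows make up. Full scale, the value 1, is 1 m for a shift and 30 degrees for a turn. A row lasts 1/12 s, in which the tool goes at most 41.7 mm and 7.16 degrees, less where a joint would pass 70% of its speed; a pose out of reach is approached as far as the arm can. A call with a number of a shift or a turn outside -1 to 1 is refused whole. A call with a gripper value outside its range is refused whole. OPENING is the closure, from 0 (fully open) to 1 (shut), set as the call begins (- or left out, the last holds). The fingers move at their own pace and stop on an object; FORCE is the grip in N (left out, the last holds). Time passes only in rows, so rows that repeat a pose let the fingers close. It gives the time, the measured TCP pose, the force, the opening and the grip force at its end, in the units of the state.
- robot.read_state(): the state, without advancing time (a new reading comes with each control period).
- robot.grab_frame(name): name is "scene" or "top" or "wrist"; returns a dict with "color" (384x512x3 uint8, red, green, blue), "fx", "fy", "cx", "cy" (pixels), "camera_from_world" (4x4, takes a point from world to camera coordinates). Camera axes: x right, y down, z forward; pixel columns grow to the right and rows downward; lengths in mm; the calibration is good to about 2 mm. A picture is of the moment at which its call begins. There is no depth.
- robot.close_job(): hands the job in; it is judged then, once.
The state is a dict: "t": time; "joint_pos": joint angles; "qd": joint speeds; "tau": joint torques, N m; "tcp_pos": TCP position; "tool_rot": TCP orientation; "contact_force": force on the tool from outside, world axes, zero at the start; "ft_torque": the same for the moment, N m; "grip_width": opening from 0.0 (shut) to 1.0 (fully open); "grasp_force": force on a finger pad.
Only numpy, scipy, OpenCV 4.12 (cv2) and the standard library are available. Lean on these libraries where they do the work, as an engineer would, in place of code of your own. Each camera call takes 0.05 s, during which the arm holds its last target. There are 200 camera calls.

## Task

On the flower press, do up the loose red wing nut: push its wings round clockwise (seen from above) with a fingertip, stroke after stroke, until it is fully home and stops on its washer. Only push: do not pinch a wing or take the nut between the fingers, and do not shove or lift the press. Leave the tight blue wing nut, the mug, the glasses case and the vase as they are, and finish clear of everything.

Things in the scene. Friction and masses are not known exactly. Their poses are not given: they have to be found in the camera images.
- press: Flower press, 120 mm (its x) by 240 mm (its y), loose on the table but heavy (3.2 kg): white marble base, stack of blotter card, wooden top board whose upper face is 68 mm above the table. Origin: centre of its underside. A vertical steel stud of 12 mm diameter stands at y = +85 mm (red wing nut) and at y = -85 mm (blue wing nut), its top 105 mm above the table; a washer 30 mm wide and 2.5 mm thick lies on the board round each stud.
- loose_nut_under (a point): Red wing nut, loose on its stud: this point is on the nut's axis at its underside (70.5 mm above the table when home); z is up, and it turns with the nut. Round hub of 22 mm diameter and 20 mm height; two flat upright wings along +x and -x, reaching 32 mm from the axis, from 4 mm to 26 mm above this point, 10 mm thick over the pads on their faces. To do it up (clockwise from above) push the +x wing on its +y face towards -y, or the -x wing on its -y face towards +y.
- loose_nut (a joint): Turn of the red wing nut in rad: 0 = home on the washer (hard stop), positive = unscrewed counter-clockwise seen from above; starts at 0.7 to 1.2 turns. Doing it up lowers the value and lowers the nut by 5 mm a turn. It turns easily (friction about 0.025 N m, 1 N at the wings) and stays where it is left.
- loose_nut_push_pads: The red grip pads on the two wing faces that are pushed to do the nut up: +y face of the +x wing, -y face of the -x wing; 17 mm long, 18 mm high, 2.5 mm thick, from 13 to 30 mm from the axis. Same origin and axes as loose_nut_under.
- loose_nut_back_pads: The like pads on the two opposite wing faces. Same origin and axes as loose_nut_under.
- tight_nut (a joint): Turn of the blue wing nut in rad: 0 = home, positive = unscrewed. It is tight at 0 (0.5 N m to move it) and is to stay there.
- tight_nut_under (a point): Blue wing nut of the same shape, on the other stud: point on its axis at its underside, 70.5 mm above the table; wings along its x.
- mug: Blue mug, 76 mm wide, 85 mm high, with a handle on its y side, loose; origin at the centre of its underside. Bystander.
- glasses_case: Black and grey glasses case, 62 by 158 by 39 mm, loose; long side along its y; origin at the centre of its underside. Bystander.
- vase: White vase, 100 mm wide, 128 mm high, with dried grasses up to 240 mm high, loose; origin at the centre of its underside. Bystander.

How it is judged:
By the outcome, as a careful person would: the job done as asked, in the order asked, and still so for the second after the job is handed in, with the robot touching nothing.
It also fails if it takes over 70 s, if anything falls off the work surface, if the arm or the gripper's body presses on something with over 40 N, if the wrist force passes 120 N, or if a joint passes its speed limit or range.

## Working session

There is one attempt and no reset: what is moved stays moved. The work goes in short steps, Python scripts to look and compute and a shell command to move; the robot and the scene stay as the last step left them, time stands still between calls to the robot, and variables do not carry over. Pictures are saved under pics/ and viewed, at most 11 in all, crops included, and the job is handed in when it is done.

```bash
mkdir -p pics; cat > h.py <<'E'
import numpy as np, cv2
from cell import robot
def grab(n,save=None):
    f=robot.grab_frame(n)
    if save: cv2.imwrite('pics/'+save,f['color'][:,:,::-1])
    return f
def ray(f,u,v,z):
    T=np.array(f['camera_from_world']);R=T[:3,:3];c=-R.T@T[:3,3]
    d=R.T@np.array([(u-f['cx'])/f['fx'],(v-f['cy'])/f['fy'],1])
    return c+d*(z-c[2])/d[2]
def proj(f,p):
    T=np.array(f['camera_from_world']);q=T[:3,:3]@np.array(p)+T[:3,3]
    return f['fx']*q[0]/q[2]+f['cx'],f['fy']*q[1]/q[2]+f['cy']
E
python3 - <<'E'
from h import *
a=grab('top','top1.png');b=grab('scene','scene1.png')
cv2.imwrite('pics/both.png',np.hstack([cv2.resize(x['color'],(400,300))[:,:,::-1] for x in(a,b)]))
s=robot.read_state();print(s,robot.pinch_z)
for f in(a,b):
    T=np.array(f['camera_from_world']);print(f['fx'],-T[:3,:3].T@T[:3,3],T[2,:3])
E
```

```text
{'t': 0.1, 'joint_pos': array([-1.19090194,  0.32172966, -0.07005009,  1.45156721,  0.02256601,
        1.37078282, -0.05688575]), 'qd': array([-0.00217237, -0.00122903,  0.00083296, -0.00410239,  0.00296675,
        0.00049913, -0.00014639]), 'tau': array([-8.29838154e-04, -4.94879365e+01, -3.84311378e-01, -3.15209985e+01,
        1.30455007e-02,  7.39484065e-03,  1.22877708e-05]), 'tcp_pos': array([232.38048529, 606.52581784, 230.33792826]), 'tool_rot': array([-3.13989290e+00,  7.10604795e-05,  2.77580110e+00]), 'contact_force': array([-0.40582649,  0.43301711, -0.45061229]), 'ft_torque': array([ 0.02579746, -0.02140861,  0.02693739]), 'grasp_force': 0.0, 'grip_width': 1.0021210951161372} 18.700000000000003
372.3040870218809 [ 507.11227486  -97.23195108 1258.47375267] [ 0.06154353 -0.00455934 -0.99809399]
372.0928350120228 [ 944.63202122 -753.05601243  766.05193081] [-0.37396451  0.62971499 -0.68088881]
```

View pics/top1.png

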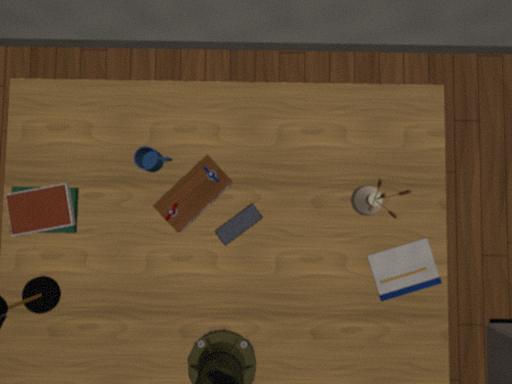

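View pics/scene1.png

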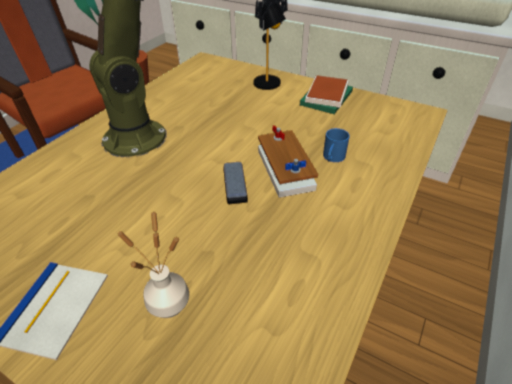

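The top view shows the red nut at about (172,212), blue nut at (212,174), mug at (149,159) with its handle to the right, case at (239,224), and vase at (369,200). The scene view shows red at (278,133) and blue at (296,165).

```bash
python3 - <<'E'
from h import *
import cv2
def cents(f,roi,red):
    h=cv2.cvtColor(f['color'],cv2.COLOR_RGB2HSV);H,S,V=[h[:,:,i].astype(int) for i in range(3)]
    m=((H<4)|(H>172))&(S>190)&(V>90) if red else (H>105)&(H<130)&(S>130)
    k=np.zeros_like(m);x0,y0,x1,y1=roi;k[y0:y1,x0:x1]=1;m&=k
    p=np.argwhere(m)[:,::-1].astype(float);return p
a=grab('top');b=grab('scene')
for n,ra,rb,z in(('red',(155,195,190,230),(265,120,292,145),91),('blue',(200,160,225,185),(280,155,312,175),86)):
    P=[]
    for f,r in((a,ra),(b,rb)):
        p=cents(f,r,n=='red')
        if len(p)<2: print(n,len(p));continue
        c=p.mean(0);ev,V=np.linalg.eigh(np.cov((p-c).T))
        w=ray(f,*c,z);w2=ray(f,*(c+V[:,1]*5),z)
        print(n,len(p),c,w,'axis deg',np.degrees(np.arctan2(*(w2-w)[[1,0]])),ev)
# mug, case
for n,uv,z in(('mug',(149,159),85),('case',(239,224),39),('vase',(369,200),128)): print(n,ray(a,*uv,z))
E
```

```text
red 15 [171.93333333 209.46666667] [505.47980383 158.42507748  91.        ] axis deg 149.345327877396 [ 0.43673159 41.61088746]
red 51 [278.50980392 133.45098039] [504.77762795 152.25857034  91.        ] axis deg 150.07083350378664 [ 2.28172595 14.78572503]
blue 29 [211.27586207 174.5862069 ] [616.91508782  38.17121639  86.        ] axis deg -136.45391119684933 [ 0.87983618 35.36400619]
blue 112 [295.125      165.39285714] [618.82872928  35.69529764  86.        ] axis deg -133.68859165274353 [ 3.77654438 32.70061135]
mug [664.16085995 236.37079354  85.        ]
case [460.6720982  -49.82698847  39.        ]
vase [ 541.27236167 -447.39580173  128.        ]
```

```bash
python3 - <<'E'
from h import *
a=grab('top');b=grab('scene');w=grab('wrist','w1.png')
print('lamp',ray(a,40,295,0),ray(b,267,83,0))
for f in(a,b): print(proj(f,[232,607,230]),proj(f,[232,607,330]))
T=np.array(w['camera_from_world']);print(w['fx'],w['cx'],w['cy'],-T[:3,:3].T@T[:3,3],T[:3,:3])
s=robot.read_state()
from scipy.spatial.transform import Rotation as Ro
R=Ro.from_euler('xyz',s['tool_rot']).as_matrix();print(R)
print('shift tool',R.T@(np.array([485,190,240])-s['tcp_pos']))
E
```

```text
lamp [217.07844402 608.22883506   0.        ] [220.64846293 601.78325916   0.        ]
(np.float64(-8.031240138055125), np.float64(308.80817037987634)) (np.float64(-36.84781204276618), np.float64(319.69724707400553))
(np.float64(270.7216393072322), np.float64(29.430196704820304)) (np.float64(271.17452061052694), np.float64(2.411308459527845))
273.05971131451605 254.36189546501893 188.5392705923576 [159.10603455 634.77501272 372.69270906] [[ 0.35774152  0.93381992 -0.00116417]
 [ 0.8890058  -0.34019137  0.30649391]
 [ 0.28581408 -0.11068055 -0.95187191]]
[[-9.33863251e-01  3.57630288e-01 -7.74872973e-05]
 [ 3.57630291e-01  9.33863174e-01 -3.82710836e-04]
 [-6.45064531e-05 -3.85111390e-04 -9.99999924e-01]]
shift tool [-384.91430482 -299.02029861   -8.79040312]
```

View pics/w1.png

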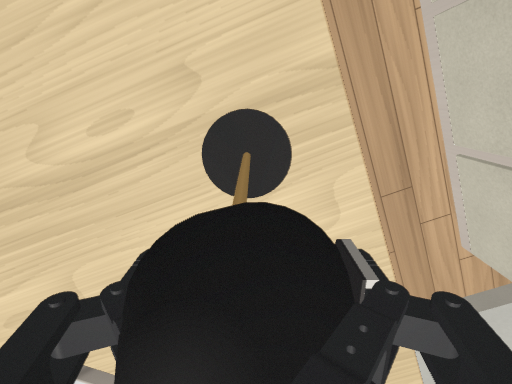

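The wrist view shows a black disc base at (247,153) with a stem running up to a dark round thing at (240,300), close to the fingers. I need its height before moving.

```bash
python3 - <<'E'
from h import *
w=grab('wrist');b=grab('scene')
for z in (0,50,100,150,200,230,260,300): print(z,proj(w,[218,606,z]),'tcp axis',proj(w,[232.4,606.5,z]),'scene',proj(b,[218,606,z]))
c=b['color'][0:100,220:320,::-1]
cv2.imwrite('pics/c.png',cv2.resize(c,(600,600),interpolation=2))
E
```

```text
0 (np.float64(250.37162716074587), np.float64(150.57931873906577)) tcp axis (np.float64(254.4627938359371), np.float64(160.08771388092515)) scene (np.float64(266.92716813635195), np.float64(82.47844393789246))
50 (np.float64(249.75207342497643), np.float64(157.84431330688344)) tcp axis (np.float64(254.43845193446754), np.float64(168.62936076937837)) scene (np.float64(267.0462508665358), np.float64(71.7203885526322))
100 (np.float64(248.92167787594457), np.float64(167.58167554772916)) tcp axis (np.float64(254.4059447470432), np.float64(180.0362312089245)) scene (np.float64(267.17046193506593), np.float64(60.49903384698436))
150 (np.float64(247.75074366966257), np.float64(181.31225315024295)) tcp axis (np.float64(254.36033587176536), np.float64(196.040523564184)) scene (np.float64(267.3001399127328), np.float64(48.78379299019048))
200 (np.float64(245.97576079812748), np.float64(202.12601017433118)) tcp axis (np.float64(254.29170552401843), np.float64(220.1231202758255)) scene (np.float64(267.43565384401944), np.float64(36.541326126978674))
230 (np.float64(244.3907808749274), np.float64(220.71175967005027)) tcp axis (np.float64(254.2309319998287), np.float64(241.4487338251118)) scene (np.float64(267.51992958950467), np.float64(28.927769264747212))
260 (np.float64(242.09530070847438), np.float64(247.6289582550987)) tcp axis (np.float64(254.14375710990183), np.float64(272.03866650670716)) scene (np.float64(267.60654410509517), np.float64(21.10292552416888))
300 (np.float64(236.75176058002558), np.float64(310.2882366434087)) tcp axis (np.float64(253.94459710836801), np.float64(341.9245137373355)) scene (np.float64(267.7258396545653), np.float64(10.325643827377036))
```

View pics/c.png

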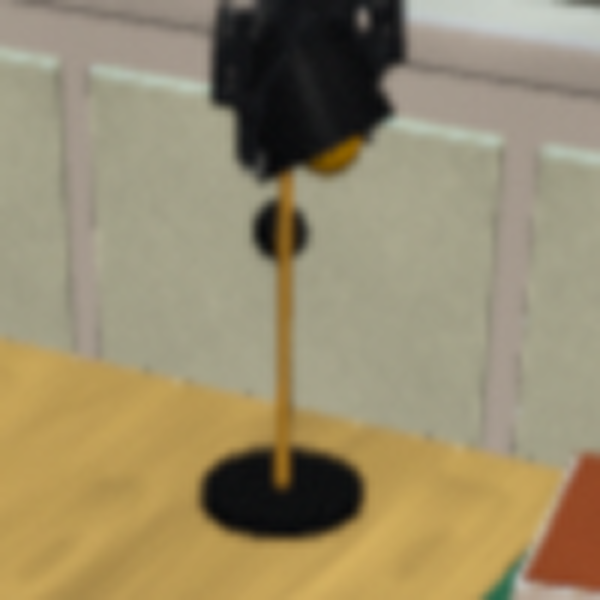

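The crop shows a lamp head standing between the open fingers (rows 0–30 of the scene image). It isn't on the object list, so I'll go straight up first and watch the force.

```bash
python3 -m pendant '[[0,0,-0.005,0,0,0],[0,0,-0.015,0,0,0],[0,0,-0.03,0,0,0],[0,0,-0.05,0,0,0],[0,0,-0.07,0,0,0]]'
```

```text
t: 0.87
tcp_pos: [232.5, 606.9, 302.9]
tool_rot: [3.141, 0.0, 2.776]
contact_force: [0.1, 1.0, 0.8]
grip_width: 1.003
grasp_force: 0.0
```

```bash
python3 -m pendant '[[0,0,-0.03,0,0,0],[0,0,-0.06,0,0,0],[0,0,-0.09,0,0,0],[0,0,-0.12,0,0,0],[0,0,-0.12,0,0,0]]' && python3 -m pendant '[[-0.02,-0.02,0,0,0,0],[-0.05,-0.04,0,0,0,0],[-0.08,-0.065,0,0,0,0],[-0.11,-0.09,0,0,0,0],[-0.14,-0.11,0,0,0,0]]' 1
```

```text
t: 1.28
tcp_pos: [232.9, 608.2, 430.0]
tool_rot: [3.129, -0.0, 2.776]
contact_force: [0.2, -0.3, 0.8]
grip_width: 1.001
grasp_force: 0.0
t: 1.7
tcp_pos: [324.5, 452.1, 422.8]
tool_rot: [3.14, 0.0, 2.776]
contact_force: [0.3, 0.1, 0.8]
grip_width: 0.299
grasp_force: 0.0
```

```bash
python3 -m pendant '[[-0.03,-0.024,0.01,0,0,0],[-0.06,-0.048,0.03,0,0,0],[-0.09,-0.07,0.05,0,0,0],[-0.12,-0.094,0.07,0,0,0],[-0.145,-0.11,0.09,0,0,0]]' && python3 -m pendant '[[-0.03,-0.024,0.02,0,0,0],[-0.06,-0.048,0.04,0,0,0],[-0.09,-0.07,0.06,0,0,0],[-0.1,-0.08,0.075,0,0,0],[-0.1,-0.08,0.085,0,0,0]]' && python3 -m pendant '[[0,0,0,0,0,0],[0,0,0,0,0,0]]'
python3 - <<'E'
from h import *
w=grab('wrist','w2.png');s=robot.read_state();print(s['joint_pos'])
for n,p in(('red',[505,155,98]),('blue',[618,37,86]),('tcp',s['tcp_pos'])):print(n,proj(w,p))
E
```

```text
t: 2.12
tcp_pos: [421.1, 297.3, 332.4]
tool_rot: [3.139, 0.002, 2.775]
contact_force: [0.8, 1.0, 0.1]
grip_width: -0.001
grasp_force: 0.0
t: 2.53
tcp_pos: [486.6, 183.2, 245.5]
tool_rot: [-3.14, 0.001, 2.767]
contact_force: [0.2, 0.0, 0.2]
grip_width: -0.0
grasp_force: 0.0
t: 2.7
tcp_pos: [484.3, 190.4, 246.9]
tool_rot: [3.141, -0.0, 2.777]
contact_force: [0.3, 0.8, 0.2]
grip_width: -0.0
grasp_force: 0.0
[-0.70989674  0.03140636  0.29170986  1.75625025 -0.01013717  1.35366352
  0.79125076]
red (np.float64(232.02547628939934), np.float64(202.75079674402565))
blue (np.float64(183.4223027847327), np.float64(302.3978926907692))
tcp (np.float64(256.0221395174693), np.float64(242.88729156438464))
```

View pics/w2.png

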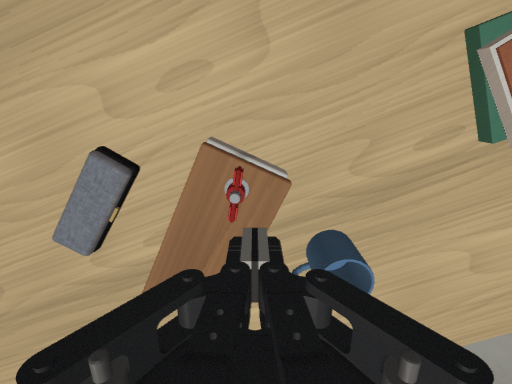

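The nut's wings run from (239,169) to (233,220), with the stud top at about (234,198). The mug is at (340,265) with its handle reaching about (300,270), and the fingertips are at (255,232).

```bash
cat > nut.py <<'E'
from h import *
from scipy.spatial.transform import Rotation as Ro
def nut(f,guess,z=101,zt=105):
    h=cv2.cvtColor(f['color'],cv2.COLOR_RGB2HSV);H,S,V=[h[:,:,i].astype(int) for i in range(3)]
    m=(((H<6)|(H>172))&(S>170)&(V>60))
    u,v=map(int,proj(f,guess)); k=np.zeros_like(m); k[max(0,v-50):v+50,max(0,u-50):u+50]=1
    p=np.argwhere(m&k)[:,::-1].astype(float)
    W=np.array([ray(f,*q,z-8)[:2] for q in p]);c=W.mean(0);e,Vv=np.linalg.eigh(np.cov((W-c).T))
    ax=Vv[:,1];t=(W-c)@ax
    print('n',len(p),'mean',c,'ends mid',c+ax*(t.max()+t.min())/2,'len',np.ptp(t),'axis deg',np.degrees(np.arctan2(ax[1],ax[0])))
    m2=(S<60)&(V>100)
    k=np.zeros_like(m); k[max(0,v-20):v+20,max(0,u-20):u+20]=1
E
python3 - <<'E'
from nut import *
w=grab('wrist');nut(w,[505,155,98])
print('stud top',ray(w,234.5,198,105)); s=robot.read_state();print(s['tcp_pos'],s['tool_rot'])
h=w['color'][140:240,190:290,::-1];cv2.imwrite('pics/c2.png',cv2.resize(h,(600,600),interpolation=0))
# press far edge corners on z=68
print(ray(w,207,143,68),ray(w,290,182,68))
E
```

```text
n 427 mean [496.80375053 161.87410887] ends mid [498.73226609 160.77275827] len 67.73323183165003 axis deg 150.2698643140235
stud top [499.18603777 161.75745782 105.        ]
[484.69633806 191.15898067 247.78687796] [3.13945528e+00 1.06151969e-03 2.77866894e+00]
[435.68686053 150.03226256  68.        ] [515.57355533 225.84537616  68.        ]
```

View pics/c2.png

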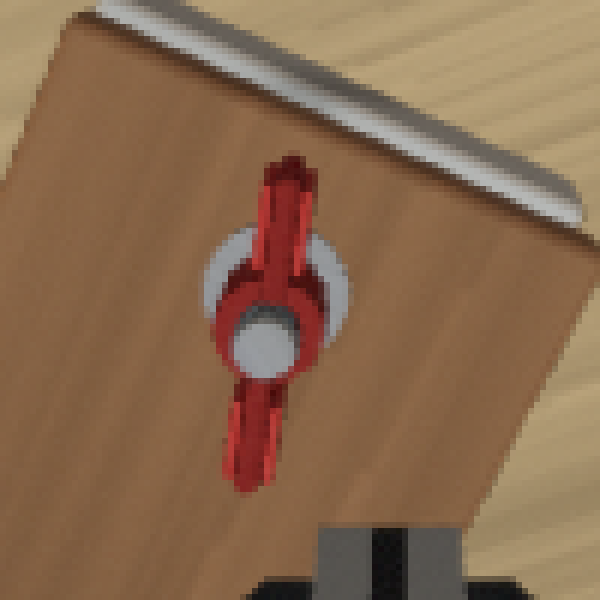

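```bash

python3 -m pendant '[[0,0,0,0,0,-0.2],[0,0,0,0,0,-0.4],[0,0,0,0,0,-0.6],[0,0,0,0,0,-0.8],[0,0,0,0,0,-1]]' >/dev/null
python3 -m pendant '[[0,0,0,0,0,-0.2],[0,0,0,0,0,-0.4],[0,0,0,0,0,-0.6],[0,0,0,0,0,-0.8],[0,0,0,0,0,-1]]' >/dev/null
python3 -m pendant '[[0,0,0,0,0,-0.2],[0,0,0,0,0,-0.4],[0,0,0,0,0,-0.6],[0,0,0,0,0,-0.8],[0,0,0,0,0,-1]]' >/dev/null
python3 -m pendant '[[0,0,0,0,0,-0.2],[0,0,0,0,0,-0.4],[0,0,0,0,0,-0.6],[0,0,0,0,0,-0.8],[0,0,0,0,0,-1]]' >/dev/null
python3 -m pendant '[[0,0,0,0,0,-0.2],[0,0,0,0,0,-0.4],[0,0,0,0,0,-0.6],[0,0,0,0,0,-0.8],[0,0,0,0,0,-1]]' 
python3 -m pendant '[[0,0,0,0,0,-0.2],[0,0,0,0,0,-0.4],[0,0,0,0,0,-0.6],[0,0,0,0,0,-0.7],[0,0,0,0,0,-0.7]]' 
cat > calc.py <<'E'
from nut import *
import sys
# args: nut x,y ; d (tool x,y of nut axis seen from TCP); z
def go(nx,ny,dx,dy,z):
    s=robot.read_state();R=Ro.from_euler('xyz',s['tool_rot']).as_matrix()
    tcp=np.array(s['tcp_pos']);q=R.T@(np.array([nx,ny,z])-tcp)-[dx,dy,0]
    print('tcp',tcp.round(1),'toolx deg',np.degrees(np.arctan2(R[1,0],R[0,0])).round(1),'tilt',R[:,2].round(4),'q7',s['joint_pos'][6].round(2),'shift mm',q.round(1),'F',s['contact_force'].round(2))
if __name__=='__main__': go(*map(float,sys.argv[1:]))
E
python3 calc.py 499 161 -26 18 140
```

```text
t: 4.88
tcp_pos: [479.8, 188.0, 216.4]
tool_rot: [3.078, -0.076, -1.441]
contact_force: [0.6, 1.0, -1.8]
grip_width: -0.0
grasp_force: 0.0
t: 5.3
tcp_pos: [490.6, 214.0, 199.4]
tool_rot: [3.032, -0.067, -1.111]
contact_force: [-1.7, 0.4, 0.3]
grip_width: -0.003
grasp_force: 0.0
tcp [490.6 214.  199.4] toolx deg -63.6 tilt [-0.0688 -0.1085 -0.9917] q7 2.69 shift mm [73.1 -9.  64.1] F [-1.71  0.38  0.26]
```

The last joint turned the opposite way from what I assumed and hit its range. I'll turn back 90° so the tool pushes with its other side.

```bash

python3 -m pendant '[[0,0,0,0,0,0.2],[0,0,0,0,0,0.4],[0,0,0,0,0,0.6],[0,0,0,0,0,0.8],[0,0,0,0,0,1]]' >/dev/null
python3 -m pendant '[[0,0,0,0,0,0.2],[0,0,0,0,0,0.4],[0,0,0,0,0,0.6],[0,0,0,0,0,0.8],[0,0,0,0,0,1]]' >/dev/null
python3 -m pendant '[[0,0,0,0,0,0.2],[0,0,0,0,0,0.4],[0,0,0,0,0,0.6],[0,0,0,0,0,0.8],[0,0,0,0,0,1]]' >/dev/null
python3 -m pendant '[[0,0,0,0,0,0],[0,0,0,0,0,0],[0,0,0,0,0,0]]' 
python3 calc.py 499 161 -22 -24 140
```

```text
t: 6.8
tcp_pos: [489.2, 214.7, 202.3]
tool_rot: [-3.069, -0.106, -2.685]
contact_force: [-0.6, 0.0, -0.6]
grip_width: 0.003
grasp_force: 0.0
tcp [489.2 214.7 202.3] toolx deg -153.8 tilt [-0.0627 -0.1121 -0.9917] q7 1.29 shift mm [ 30.2 -23.8  67.2] F [-0.59  0.04 -0.65]
```

```bash
cat > corr.py <<'E'
from nut import *
import sys
nx,ny,dx,dy,z,yaw=map(float,sys.argv[1:])
s=robot.read_state();R=Ro.from_euler('xyz',s['tool_rot']).as_matrix();tcp=np.array(s['tcp_pos'])
G=Ro.from_euler('xyz',[np.pi,0,np.radians(yaw)]).as_matrix()
p=np.array([nx,ny,z])-G@[dx,dy,0]
print('goal',p.round(1),'tcp',tcp.round(1),'shift m',(R.T@(p-tcp)/1000).round(4),'turn frac',(np.degrees(Ro.from_matrix(R.T@G).as_rotvec())/30).round(3),'q7',s['joint_pos'][6].round(2),'toolx',np.degrees(np.arctan2(R[1,0],R[0,0])).round(1),'F',s['contact_force'].round(2))
E
python3 corr.py 499 161 -22 -24 150 -123
```

```text
goal [466.9 155.6 150. ] tcp [489.2 214.7 202.3] shift m [ 0.0403 -0.039   0.0599] turn frac [-0.081 -0.235 -1.019] q7 1.29 toolx -153.8 F [-0.59  0.04 -0.65]
```

```bash

python3 -m pendant '[[0.008,-0.008,0.005,-0.016,-0.047,-0.2],[0.016,-0.016,0.01,-0.032,-0.094,-0.4],[0.024,-0.024,0.02,-0.048,-0.14,-0.6],[0.032,-0.032,0.03,-0.064,-0.188,-0.8],[0.04,-0.039,0.04,-0.08,-0.235,-1]]' >/dev/null
python3 -m pendant '[[0,0,0,0,0,0],[0,0,0,0,0,0],[0,0,0,0,0,0]]' 
python3 corr.py 499 161 -22 -24 140 -120
python3 - <<'E'
from nut import *
w=grab('wrist','w3.png');nut(w,[499,161,100])
E
```

```text
t: 7.47
tcp_pos: [468.8, 158.0, 169.6]
tool_rot: [-3.14, -0.0, -2.162]
contact_force: [-0.9, 1.0, 0.1]
grip_width: -0.001
grasp_force: 0.0
goal [467.2 153.9 140. ] tcp [468.8 158.  169.6] shift m [ 0.0043 -0.0009  0.0297] turn frac [-0.003 -0.001 -0.129] q7 2.05 toolx -123.9 F [-0.92  0.97  0.12]
n 1120 mean [497.08633663 158.29718628] ends mid [498.37155633 157.5870952 ] len 64.56939960689556 axis deg 151.0791039214111
```

View pics/w3.png

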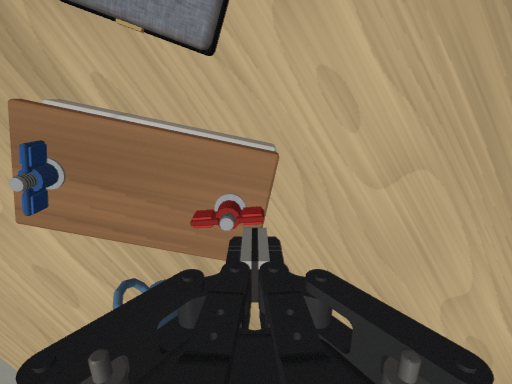

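The red nut is at (228,215) with its stud top at (228,224). One wing points right to (264,216), and the fingertips are at (255,232), still above nut height.

```bash

python3 - <<'E'
from nut import *
w=grab('wrist')
print('stud',ray(w,228,224,105),'blue stud',ray(w,18,184,105),'washer',ray(w,229,207,70.5))
s=robot.read_state();t=s['tcp_pos'];print(proj(w,[t[0],t[1],85]),proj(w,t))
for z in (97,101):print(ray(w,264,208,z),ray(w,192,217,z))
E
python3 corr.py 498.5 159 -22 -24 140 -120
```

```text
stud [497.42901426 161.8240761  105.        ] blue stud [615.50002497  41.27836798 105.        ] washer [498.50697148 159.39664458  70.5       ]
(np.float64(254.78401377375067), np.float64(195.16418339039086)) (np.float64(254.7307174333695), np.float64(242.9545781554679))
[466.36657583 169.29245195  97.        ] [522.00358445 142.06519316  97.        ]
[465.59361097 167.87730641 101.        ] [520.19290007 141.1578797  101.        ]
goal [466.7 151.9 140. ] tcp [468.8 158.9 169.7] shift m [ 0.0069 -0.0021  0.0297] turn frac [-0.002  0.001 -0.124] q7 2.05 toolx -123.7 F [0.   0.22 0.39]
```

```bash

python3 -m pendant '[[0.003,-0.002,0.01,0,0,-0.06],[0.006,-0.003,0.02,0,0,-0.12],[0.006,-0.003,0.03,0,0,-0.12],[0.006,-0.003,0.03,0,0,-0.12],[0.006,-0.003,0.03,0,0,-0.12]]' 
python3 corr.py 498 160.5 -22 -23 86 -120
```

```text
t: 7.98
tcp_pos: [467.1, 151.6, 138.6]
tool_rot: [3.141, -0.001, -2.097]
contact_force: [0.1, 0.7, 1.0]
grip_width: -0.003
grasp_force: 0.0
goal [467.1 152.9  86. ] tcp [467.1 151.6 138.6] shift m [-0.0012  0.0006  0.0526] turn frac [ 0.002 -0.002 -0.004] q7 2.09 toolx -120.1 F [0.05 0.71 0.96]
```

```bash

python3 -m pendant '[[0,0,0.012,0,0,0],[0,0,0.026,0,0,0],[0,0,0.04,0,0,0],[0,0,0.052,0,0,0],[0,0,0.052,0,0,0]]' 
python3 -m pendant '[[0,0,0,0,0,0],[0,0,0,0,0,0]]' 
python3 corr.py 498 160.5 -17 -23 85 -120
python3 - <<'E'
from h import *
w=grab('wrist','w4.png')
for d in (5,6,7): print(0.1)if 0 else None
d=np.array([-17,-23])
for k in range(1,6):
    a=np.radians(6*k);c,s=np.cos(a),np.sin(a);print((d-np.array([[c,-s],[s,c]])@d).round(2)/1000,0.2*k)
E
```

```text
t: 8.4
tcp_pos: [465.8, 150.0, 84.5]
tool_rot: [3.139, -0.003, -2.097]
contact_force: [0.4, -0.9, -0.7]
grip_width: 0.001
grasp_force: 0.0
t: 8.57
tcp_pos: [467.8, 150.8, 87.3]
tool_rot: [-3.141, -0.001, -2.097]
contact_force: [0.4, 0.2, -0.4]
grip_width: 0.001
grasp_force: 0.0
goal [469.6 157.3  85. ] tcp [467.8 150.8  87.3] shift m [-0.0065  0.0017  0.0023] turn frac [-0.002 -0.001 -0.005] q7 2.01 toolx -120.2 F [ 0.42  0.24 -0.44]
[-0.0025   0.00165] 0.2
[-0.00515  0.00303] 0.4
[-0.00794  0.00413] 0.6000000000000001
[-0.01082  0.00493] 0.8
[-0.01378  0.00542] 1.0
```

View pics/w4.png

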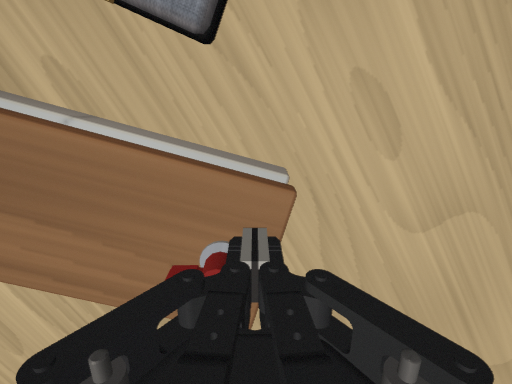

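The fingers stand beside the outer wing, with the hub visible at (213,265). Next I close up to the wing and make a first small stroke.

```bash

python3 -m pendant '[[-0.002,0,0.001,0,0,0],[-0.004,0.001,0.002,0,0,0],[-0.006,0.0015,0.002,0,0,0],[-0.006,0.0015,0.002,0,0,0]]' 
python3 -m pendant '[[-0.0025,0.0016,0,0,0,0.2],[-0.005,0.003,0,0,0,0.4],[-0.008,0.004,0,0,0,0.6],[-0.011,0.005,0,0,0,0.8],[-0.014,0.0055,0,0,0,1]]'
python3 corr.py 498 160.5 -17 -23 85 -150
```

```text
t: 8.95
tcp_pos: [469.3, 156.9, 85.1]
tool_rot: [-3.141, -0.001, -2.097]
contact_force: [-0.7, 0.1, 0.6]
grip_width: 0.001
grasp_force: 0.0
t: 9.37
tcp_pos: [470.8, 171.1, 84.6]
tool_rot: [-3.141, -0.002, -2.626]
contact_force: [-2.0, -0.4, -0.3]
grip_width: 0.0
grasp_force: 0.6
goal [471.8 171.9  85. ] tcp [470.8 171.1  84.6] shift m [-0.0013  0.0002 -0.0004] turn frac [-0.002 -0.004 -0.016] q7 1.46 toolx -150.5 F [-1.99 -0.37 -0.35]
```

```bash

python3 -m pendant '[[-0.0025,0.0016,0,0,0,0.2],[-0.005,0.003,0,0,0,0.4],[-0.008,0.004,0,0,0,0.6],[-0.011,0.005,0,0,0,0.8],[-0.014,0.0055,0,0,0,1]]'
python3 corr.py 498 160.5 -17 -23 85 -180
python3 -m pendant '[[-0.0025,0.0016,0,0,0,0.2],[-0.005,0.003,0,0,0,0.4],[-0.008,0.004,0,0,0,0.6],[-0.011,0.005,0,0,0,0.8],[-0.014,0.0055,0,0,0,1]]'
python3 corr.py 498 160.5 -17 -23 85 150
```

```text
t: 9.78
tcp_pos: [480.1, 183.4, 84.5]
tool_rot: [-3.14, -0.002, 3.134]
contact_force: [-1.3, 0.7, -0.4]
grip_width: -0.003
grasp_force: 0.5
goal [481.  183.5  85. ] tcp [480.1 183.4  84.5] shift m [-0.0009  0.0001 -0.0005] turn frac [-0.003 -0.003 -0.015] q7 0.94 toolx 179.6 F [-1.26  0.75 -0.42]
t: 10.2
tcp_pos: [494.4, 189.0, 84.6]
tool_rot: [-3.14, -0.001, 2.61]
contact_force: [-1.5, 0.6, -0.2]
grip_width: -0.006
grasp_force: 0.5
goal [494.8 188.9  85. ] tcp [494.4 189.   84.6] shift m [-0.0004  0.0001 -0.0004] turn frac [-0.003 -0.001 -0.015] q7 0.43 toolx 149.6 F [-1.49  0.58 -0.2 ]
```

```bash

python3 -m pendant '[[-0.0025,0.0016,0,0,0,0.2],[-0.005,0.003,0,0,0,0.4],[-0.008,0.004,0,0,0,0.6],[-0.011,0.005,0,0,0,0.8],[-0.014,0.0055,0.0005,0,0,1]]'
python3 corr.py 498 160.5 -17 -23 84 120
python3 -m pendant '[[-0.0025,0.0016,0,0,0,0.2],[-0.005,0.003,0,0,0,0.4],[-0.008,0.004,0,0,0,0.6],[-0.011,0.005,0,0,0,0.8],[-0.014,0.0055,0.0005,0,0,1]]'
python3 corr.py 498 160.5 -17 -23 84 90
python3 -m pendant '[[-0.0025,0.0016,0,0,0,0.2],[-0.005,0.003,0,0,0,0.4],[-0.008,0.004,0,0,0,0.6],[-0.011,0.005,0,0,0,0.8],[-0.014,0.0055,0.0005,0,0,1]]'
python3 corr.py 498 160.5 -17 -23 84 60
```

```text
t: 10.62
tcp_pos: [509.5, 186.8, 84.3]
tool_rot: [-3.141, 0.0, 2.087]
contact_force: [-0.1, 0.9, 0.9]
grip_width: 0.003
grasp_force: 0.5
goal [509.4 186.7  84. ] tcp [509.5 186.8  84.3] shift m [ 0.     -0.0001  0.0003] turn frac [-0.002  0.    -0.015] q7 -0.06 toolx 119.6 F [-0.14  0.9   0.94]
t: 11.03
tcp_pos: [521.4, 177.3, 83.8]
tool_rot: [-3.141, 0.001, 1.563]
contact_force: [-0.7, 0.2, 0.1]
grip_width: -0.002
grasp_force: 0.4
goal [521.  177.5  84. ] tcp [521.4 177.3  83.8] shift m [ 0.0002 -0.0004 -0.0002] turn frac [-0.001  0.001 -0.015] q7 -0.54 toolx 89.6 F [-0.71  0.19  0.13]
t: 11.45
tcp_pos: [527.0, 163.3, 83.4]
tool_rot: [3.141, 0.0, 1.04]
contact_force: [-1.0, -0.4, 0.4]
grip_width: 0.002
grasp_force: 0.5
goal [526.4 163.7  84. ] tcp [527.  163.3  83.4] shift m [ 0.     -0.0007 -0.0006] turn frac [ 0.     0.001 -0.015] q7 -1.02 toolx 59.6 F [-0.97 -0.36  0.44]
```

```bash

python3 -m pendant '[[-0.0025,0.0016,0,0,0,0.2],[-0.005,0.003,0,0,0,0.4],[-0.008,0.004,0,0,0,0.6],[-0.011,0.005,0,0,0,0.8],[-0.014,0.0055,0,0,0,1]]'
python3 corr.py 498 160.5 -17 -23 84 30
python3 -m pendant '[[-0.0025,0.0016,0,0,0,0.2],[-0.005,0.003,0,0,0,0.4],[-0.0065,0.0035,0,0,0,0.5],[-0.0065,0.0035,0,0,0,0.5]]'
python3 corr.py 498 160.5 -17 -23 84 15

```

```text
t: 11.87
tcp_pos: [524.8, 148.4, 83.4]
tool_rot: [3.141, -0.0, 0.516]
contact_force: [0.7, 1.7, -0.5]
grip_width: 0.003
grasp_force: 0.5
goal [524.2 149.1  84. ] tcp [524.8 148.4  83.4] shift m [-0.0002 -0.0009 -0.0006] turn frac [ 0.001 -0.    -0.015] q7 -1.49 toolx 29.6 F [ 0.69  1.72 -0.54]
t: 12.2
tcp_pos: [520.8, 141.6, 83.5]
tool_rot: [3.14, 0.0, 0.257]
contact_force: [0.6, 0.7, 0.2]
grip_width: -0.002
grasp_force: 0.1
goal [520.4 142.7  84. ] tcp [520.8 141.6  83.5] shift m [-0.0002 -0.0011 -0.0005] turn frac [ 0.002  0.    -0.008] q7 -1.73 toolx 14.8 F [0.56 0.66 0.15]
```

```bash

for i in 1; do python3 -m pendant '[[-0.0012,0.0008,0,0,0,0.1],[-0.0025,0.0016,0,0,0,0.2],[-0.0038,0.0023,0,0,0,0.3],[-0.005,0.003,0,0,0,0.4],[-0.005,0.003,0,0,0,0.4]]'|grep -E 'force'; done
python3 -m pendant '[[-0.0012,0.0008,0,0,0,0.1],[-0.0025,0.0016,0,0,0,0.2],[-0.0038,0.0023,0,0,0,0.3],[-0.005,0.003,0,0,0,0.4],[-0.005,0.003,0,0,0,0.4]]'|grep -E 'force'
python3 -m pendant '[[-0.0012,0.0008,0,0,0,0.1],[-0.0025,0.0016,0,0,0,0.2],[-0.0038,0.0023,0,0,0,0.3],[-0.005,0.003,0,0,0,0.4],[-0.005,0.003,0,0,0,0.4]]'|grep -E 'force'
python3 corr.py 498 160.5 -17 -23 84 -21
```

```text
contact_force: [-0.7, 0.6, -0.1]
grasp_force: 0.1
contact_force: [-0.2, 0.2, -0.6]
grasp_force: 0.1
contact_force: [0.3, 1.0, 0.0]
grasp_force: 0.1
goal [505.6 132.9  84. ] tcp [506.4 131.9  83.4] shift m [-0.0011 -0.0007 -0.0006] turn frac [ 0.003 -0.001 -0.002] q7 -2.32 toolx -21.1 F [0.28 0.98 0.03]
```

```bash

python3 -m pendant '[[0.004,0,0,0,0,0],[0.007,-0.002,0,0,0,0],[0.007,-0.002,-0.02,0,0,0],[0.007,-0.002,-0.045,0,0,0],[0.007,-0.002,-0.07,0,0,0]]'
python3 -m pendant '[[0,0,-0.01,0,0,-0.2],[0,0,-0.01,0,0,-0.4],[0,0,-0.01,0,0,-0.6],[0,0,-0.01,0,0,-0.8],[0,0,-0.01,0,0,-1]]' |grep tcp
python3 -m pendant '[[0,0,0,0,0,-0.2],[0,0,0,0,0,-0.4],[0,0,0,0,0,-0.6],[0,0,0,0,0,-0.8],[0,0,0,0,0,-1]]' |grep tcp
python3 -m pendant '[[0,0,0,0,0,-0.2],[0,0,0,0,0,-0.4],[0,0,0,0,0,-0.6],[0,0,0,0,0,-0.8],[0,0,0,0,0,-1]]' |grep tcp
python3 -m pendant '[[0,0,0,0,0,-0.2],[0,0,0,0,0,-0.4],[0,0,0,0,0,-0.6],[0,0,0,0,0,-0.8],[0,0,0,0,0,-1]]' |grep tcp
python3 -m pendant '[[0,0,0,0,0,-0.2],[0,0,0,0,0,-0.4],[0,0,0,0,0,-0.6],[0,0,0,0,0,-0.8],[0,0,0,0,0,-1]]' |grep tcp
python3 -m pendant '[[0,0,0,0,0,-0.2],[0,0,0,0,0,-0.4],[0,0,0,0,0,-0.6],[0,0,0,0,0,-0.8],[0,0,0,0,0,-1]]' |grep tcp
python3 corr.py 498 160.5 -22 -23 140 159
python3 - <<'E'
from nut import *
w=grab('wrist','w5.png');nut(w,[498,160,97],z=97)
E
```

```text
t: 13.87
tcp_pos: [513.4, 131.2, 153.5]
tool_rot: [3.139, 0.002, -0.368]
contact_force: [0.6, 0.5, -0.1]
grip_width: -0.003
grasp_force: 0.0
tcp_pos: [514.1, 131.3, 163.4]
tcp_pos: [514.0, 131.3, 163.3]
tcp_pos: [514.0, 131.3, 163.3]
tcp_pos: [514.0, 131.3, 163.3]
tcp_pos: [514.0, 131.3, 163.3]
tcp_pos: [514.0, 131.3, 163.3]
goal [485.7 189.9 140. ] tcp [514.  131.3 163.3] shift m [0.0472 0.0447 0.0233] turn frac [-0.002  0.     0.008] q7 0.83 toolx 159.2 F [ 0.16 -0.65  0.53]
n 1062 mean [497.26666653 160.73530077] ends mid [497.52550481 161.47935924] len 64.40625443898725 axis deg 70.81856519378823
```

View pics/w5.png

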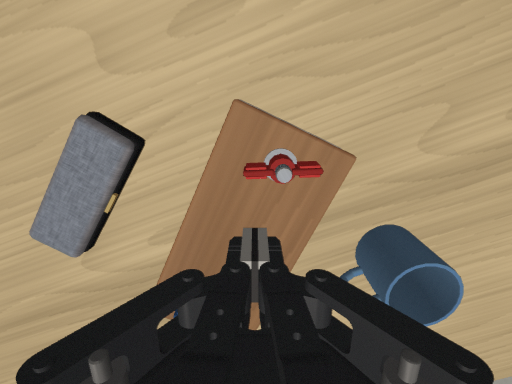

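The nut is at (283,172) with its wings spanning (244,170)–(322,170), turned as commanded. Next comes the second stroke on the other wing.

```bash

python3 -m pendant '[[0.02,0.02,0,0,0,0],[0.04,0.04,0,0,0,0],[0.047,0.0447,0.01,0,0,0],[0.047,0.0447,0.02,0,0,0],[0.047,0.0447,0.02,0,0,0]]' >/dev/null
python3 corr.py 498 160.5 -22 -23 81 159
python3 -m pendant '[[0,0,0.015,0,0,0],[0,0,0.03,0,0,0],[0,0,0.05,0,0,0],[0,0,0.0615,0,0,0],[0,0,0.0615,0,0,0]]' 
python3 corr.py 498 160.5 -17 -23 81 159
```

```text
goal [485.7 189.9  81. ] tcp [484.8 188.9 140.9] shift m [-0.0006  0.0014  0.0599] turn frac [-0.008 -0.004 -0.005] q7 0.69 toolx 158.9 F [-0.32 -1.57 -0.9 ]
t: 17.25
tcp_pos: [484.6, 187.4, 78.9]
tool_rot: [-3.137, -0.004, 2.77]
contact_force: [-0.6, -0.3, 0.1]
grip_width: -0.002
grasp_force: 0.0
goal [490.4 188.1  81. ] tcp [484.6 187.4  78.9] shift m [-0.0051  0.0027 -0.0022] turn frac [-0.01  -0.008 -0.01 ] q7 0.65 toolx 158.7 F [-0.57 -0.3   0.11]
```

```bash

python3 -m pendant '[[-0.002,0.001,0,0,0,0],[-0.004,0.002,0,0,0,0],[-0.005,0.002,0,0,0,0],[-0.005,0.002,0,0,0,0]]' |grep -E 'tcp|cont'
python3 corr.py 498 160.5 -17 -23 81 159
python3 -m pendant '[[-0.0025,0.0016,0,0,0,0.2],[-0.005,0.003,0,0,0,0.4],[-0.008,0.004,0,0,0,0.6],[-0.011,0.005,0,0,0,0.8],[-0.014,0.0055,0,0,0,1]]' |grep -E 'cont'
python3 corr.py 498 160.5 -17 -23 81 129
python3 -m pendant '[[-0.0012,0.0008,0,0,0,0.1],[-0.0025,0.0016,0,0,0,0.2],[-0.0038,0.0023,0,0,0,0.3],[-0.005,0.003,0,0,0,0.4],[-0.0065,0.0035,0,0,0,0.5]]'|grep -E 'cont'
python3 corr.py 498 160.5 -17 -23 81 114
```

```text
tcp_pos: [492.4, 190.1, 82.7]
contact_force: [-0.3, 1.1, -0.1]
goal [490.4 188.1  81. ] tcp [492.4 190.1  82.7] shift m [ 0.0011 -0.0026  0.0017] turn frac [-0.001  0.003 -0.007] q7 0.64 toolx 158.8 F [-0.27  1.08 -0.09]
contact_force: [-1.1, 2.1, 0.1]
goal [505.2 188.2  81. ] tcp [506.5 190.5  82.3] shift m [-0.001  -0.0025  0.0013] turn frac [-0.001  0.002 -0.015] q7 0.13 toolx 128.5 F [-1.13  2.13  0.07]
contact_force: [-10.6, 9.8, 3.3]
goal [512.1 185.4  81. ] tcp [509.3 192.3  82.1] shift m [-0.0075 -0.0002  0.001 ] turn frac [-0.008 -0.012 -0.004] q7 -0.11 toolx 113.9 F [-10.61   9.81   3.29]
```

```bash

python3 -m pendant '[[0.005,0,0,0,0,0],[0.01,0,0,0,0,0],[0.014,0,0,0,0,0],[0.014,0,-0.03,0,0,0],[0.014,0,-0.065,0,0,0]]' |grep -E 'tcp|cont'
python3 -m pendant '[[0,-0.03,0,0,0,0],[0,-0.06,0,0,0,0],[0,-0.06,0,0,0,0],[0,-0.06,0,0,0,0]]' |grep -E 'tcp|cont'
python3 - <<'E'
from nut import *
w=grab('wrist','w6.png');nut(w,[498,160,97],z=96)
a=grab('top','t2.png')
E
```

```text
tcp_pos: [505.8, 199.1, 145.2]
contact_force: [1.3, 0.5, 0.3]
tcp_pos: [452.4, 174.8, 147.3]
contact_force: [0.5, -0.3, -0.4]
n 1066 mean [502.48142799 169.26633125] ends mid [502.03192225 168.93414517] len 50.85595725167972 axis deg -143.53548864640385
```

View pics/w6.png

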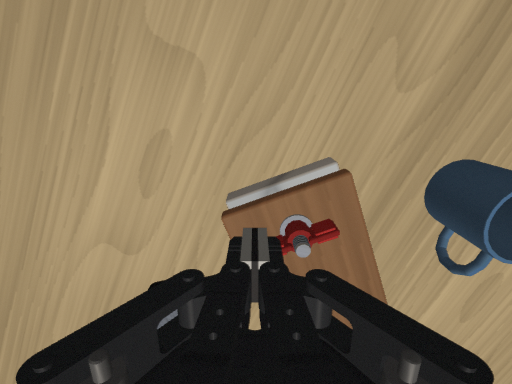

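The nut now has its wing end at (335,230) and stud top at (302,251). I'll check whether the press moved and measure the wing angle.

```bash

python3 - <<'E'
from h import *
w=grab('wrist')
print('stud',ray(w,302,251,105),'washer',ray(w,296,230,70.5))
print('wing end',ray(w,337,230,96))
b=cv2.imread('pics/top1.png').astype(int);a=grab('top')['color'][:,:,::-1].astype(int)
d=np.abs(a-b).sum(2);r=d[130:250,120:270];ys,xs=np.where(r>40);print('changed',len(xs),sorted(zip(xs+120,ys+130))[:40])
E
python3 corr.py 498 160.5 -22 -23 81 129
```

```text
stud [499.53705969 161.70102413 105.        ] washer [499.73265851 162.32717635  70.5       ]
wing end [519.95884607 185.17749935  96.        ]
changed 1932 [(np.int64(120), np.int64(137)), (np.int64(120), np.int64(209)), (np.int64(120), np.int64(210)), (np.int64(120), np.int64(211)), (np.int64(120), np.int64(212)), (np.int64(120), np.int64(213)), (np.int64(120), np.int64(214)), (np.int64(120), np.int64(215)), (np.int64(120), np.int64(216)), (np.int64(120), np.int64(217)), (np.int64(120), np.int64(218)), (np.int64(120), np.int64(219)), (np.int64(120), np.int64(220)), (np.int64(120), np.int64(221)), (np.int64(120), np.int64(222)), (np.int64(120), np.int64(223)), (np.int64(120), np.int64(224)), (np.int64(120), np.int64(225)), (np.int64(120), np.int64(226)), (np.int64(120), np.int64(227)), (np.int64(120), np.int64(228)), (np.int64(120), np.int64(229)), (np.int64(120), np.int64(230)), (np.int64(120), np.int64(231)), (np.int64(120), np.int64(232)), (np.int64(120), np.int64(233)), (np.int64(120), np.int64(234)), (np.int64(120), np.int64(235)), (np.int64(120), np.int64(236)), (np.int64(120), np.int64(237)), (np.int64(120), np.int64(238)), (np.int64(120), np.int64(239)), (np.int64(120), np.int64(240)), (np.int64(120), np.int64(241)), (np.int64(120), np.int64(242)), (np.int64(120), np.int64(243)), (np.int64(120), np.int64(244)), (np.int64(120), np.int64(245)), (np.int64(120), np.int64(246)), (np.int64(120), np.int64(247))]
goal [502.  192.1  81. ] tcp [453.7 176.1 147. ] shift m [-0.0049  0.0507  0.066 ] turn frac [ 0.     0.002 -0.506] q7 -0.04 toolx 113.8 F [0.22 0.53 0.47]
```

```bash

python3 -m pendant '[[0,0.015,0,0,0,-0.16],[-0.002,0.03,0,0,0,-0.32],[-0.004,0.045,0,0,0,-0.46],[-0.004,0.05,0.01,0,0,-0.46],[-0.004,0.05,0.01,0,0,-0.46]]' |grep -E 'tcp|cont'
python3 corr.py 499 161 -22 -23 81 128
```

```text
tcp_pos: [500.1, 192.5, 134.5]
contact_force: [-0.5, -0.6, -0.5]
goal [503.6 192.5  81. ] tcp [500.1 192.5 134.5] shift m [-0.0022  0.0029  0.0535] turn frac [-0.006 -0.003 -0.017] q7 0.15 toolx 127.5 F [-0.53 -0.61 -0.55]
```

```bash

python3 -m pendant '[[0,0,0.015,0,0,0],[0,0,0.03,0,0,0],[0,0,0.045,0,0,0],[0,0,0.053,0,0,0],[0,0,0.053,0,0,0]]' |grep -E 'tcp|cont'
python3 -m pendant '[[0,0,0,0,0,0],[0,0,0,0,0,0],[-0.001,0,0,0,0,0],[-0.002,0,0,0,0,0],[-0.002,0,0,0,0,0]]' |grep -E 'tcp|cont'
python3 corr.py 499 161 -17 -23 81 128
```

```text
tcp_pos: [497.8, 191.5, 81.4]
contact_force: [0.7, 0.5, -0.0]
tcp_pos: [501.9, 190.5, 84.4]
contact_force: [0.7, -0.1, -0.0]
goal [506.7 188.6  81. ] tcp [501.9 190.5  84.4] shift m [-0.0044  0.0026  0.0034] turn frac [ 0.     0.003 -0.014] q7 0.12 toolx 127.6 F [ 0.66 -0.13 -0.03]
```

```bash

python3 -m pendant '[[-0.001,0.001,0.001,0,0,0],[-0.002,0.001,0.002,0,0,0],[-0.003,0.001,0.002,0,0,0],[-0.004,0.001,0.002,0,0,0],[-0.004,0.001,0.002,0,0,0]]' |grep -E 'tcp|cont'
python3 -m pendant '[[-0.0005,0,0,0,0,0],[-0.001,0,0,0,0,0],[-0.001,0,0,0,0,0]]' |grep -E 'tcp|cont'
python3 -m pendant '[[-0.0005,0,0,0,0,0],[-0.001,0,0,0,0,0],[-0.001,0,0,0,0,0]]' |grep -E 'tcp|cont'
python3 corr.py 499 161 -17 -23 81 128
```

```text
tcp_pos: [504.0, 188.6, 81.6]
contact_force: [-1.3, 1.5, -0.2]
tcp_pos: [504.2, 188.4, 81.6]
contact_force: [-3.0, 3.5, 0.2]
tcp_pos: [504.4, 188.3, 81.6]
contact_force: [-4.7, 5.0, 0.7]
goal [506.7 188.6  81. ] tcp [504.4 188.3  81.6] shift m [-0.0012  0.002   0.0006] turn frac [-0.003 -0.003 -0.01 ] q7 0.13 toolx 127.7 F [-4.69  5.03  0.68]
```

It's a firm stop: 6.9 N with only 0.2 mm of yield per 1 mm commanded, well above the nut's friction. I'll back off and go clear.

```bash

python3 -m pendant '[[0.004,0,0,0,0,0],[0.008,-0.001,0,0,0,0],[0.011,-0.002,0,0,0,0],[0.011,-0.002,-0.03,0,0,0],[0.011,-0.002,-0.065,0,0,0]]' |grep -E 'tcp|cont'
python3 -m pendant '[[0,-0.03,-0.03,0,0,0],[0,-0.06,-0.06,0,0,0],[0,-0.08,-0.09,0,0,0],[0,-0.08,-0.09,0,0,0],[0,-0.08,-0.09,0,0,0]]' |grep -E 't:|tcp|cont'
python3 - <<'E'
from nut import *
w=grab('wrist','w7.png');nut(w,[499,161,95],z=96.5);a=grab('scene','s2.png')
cv2.imwrite('pics/fin.png',np.hstack([cv2.resize(w['color'],(400,300))[:,:,::-1],cv2.resize(a['color'][80:230,210:410],(400,300))[:,:,::-1]]))
E
```

```text
tcp_pos: [495.4, 192.6, 145.0]
contact_force: [0.4, -0.3, -0.0]
t: 22.37
tcp_pos: [435.1, 144.4, 239.3]
tool_rot: [3.138, 0.006, 2.225]
contact_force: [-0.1, 0.9, -0.0]
n 624 mean [496.68244385 161.80579236] ends mid [497.40951815 162.49193629] len 64.42640325479967 axis deg -136.65896670889592
```

View pics/fin.png

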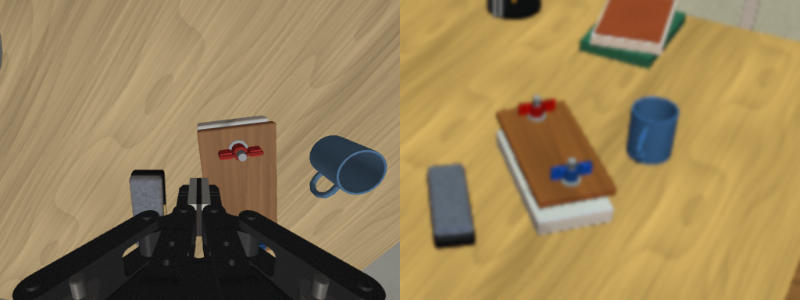

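The red nut's wings now lie at 43°, parallel to the home blue nut's (about 45°). The press, mug and case look undisturbed and the tool is clear.

```bash
python3 -m pendant '[[0,0,0,0,0,0],[0,0,0,0,0,0]]'|grep tcp; python3 -c "
from cell import robot
print(robot.close_job())"
```

```text
tcp_pos: [433.7, 145.5, 235.4]
the job is handed in; nothing more can be done
None
```

The red wing nut is home on its washer: it was pushed round about 290° clockwise in two strokes until it came up against a firm stop. The job is handed in with the arm clear of everything; the press showed no measurable shift, and the blue nut, mug, glasses case and vase were not touched.

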